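# Shut the feed and switch the selector valve to the dish

## Robot

A 6-joint arm with a two-finger parallel gripper is mounted at the origin on a cart in front of the work surface, level with it; the furniture and walls round the work are solid. World frame = base frame: x ahead of the robot, y to its left, z up, the work surface at z = 0. Lengths are in m, angles in rad, forces in N, time in s.
With the tool pointing down it reaches from about 0.425 to 0.95 m from the base axis. Payload 3.5 kg.
Tool frame: the origin (TCP) lies at the centre of the arm's flange, where the gripper is bolted on; the fingertips stand 173 mm ahead of it and the grasp point (between the pads) lies 155 mm ahead of it (ctrl.tcp_to_grasp is the distance from the TCP to the grasp point, in m); z points along the fingers, x is the direction in which the jaws open and shut, and the axes are right-handed (so a half turn about z gives the same grasp; the last joint's range is limited). The gripper opens to 85 mm and grips with 20 to 120 N. Pads are 22 mm wide; open, the fingers measure 114 mm over their backs; the gripper's body (76 mm by 85 mm) begins 54 mm behind the grasp point. The pads swing forward as they close: fully open they stand 13 mm farther back than shut.
Start: joints at [0.971, 0.286, 1.577, -0, 1.279, -0.15], TCP at [0.293, 0.608, 0.405] pointing down, gripper open.
Joint ranges: [-2.77, 2.77], [-0.9, 2.22], [0.21, 2.48], [-1.53, 4.67], [0.24, 2.81], [-2.84, 2.84]. Speed limits (rad/s): [2.79, 2.79, 3.14, 3.14, 3.14, 3.14].

## Interface

Orientations are given as a unit quaternion [x, y, z, w].
In Python, from plant import readout, imaging, ctrl, spotter gives the robot as it stands.
- The arm moves only by the tool apply_moves, never from a script. Its argument "steps" is a list of rows, each an object of numbers: "tx", "ty", "tz": the shift along the tool's x, y, z in mm; "wx", "wy", "wz": the turn, a rotation vector about the tool's x, y, z in rad. In form: [{"tx": .., "ty": .., "tz": .., "wx": .., "wy": .., "wz": ..}, ...]. A call has 1 to 12 rows; each row is the pose to reach, as a shift and turn from the pose commanded when the call began, along the tool's axes at that moment; what a row does not reach only later rows make up. A row lasts 1/10 s, in which the tool goes at most 50 mm and 8.59 degrees, less where a joint would pass 70% of its speed; a pose out of reach is approached as far as the arm can. A call with a gripper value outside its range is refused whole. "hand" is the opening, from 0 (shut) to 1 (fully open), set as the call begins (left out, the last holds). The fingers move at their own pace and stop on an object; "force" is the grip in N (left out, the last holds). Time passes only in rows, so rows that repeat a pose let the fingers close. It gives the time, the measured TCP pose, the force and the opening at its end, in the units of the state.
- readout.get_state(): the state, without advancing time (a new reading comes with each control period).
- imaging.read_camera(name): name is "side" or "top" or "wrist"; returns a dict with "img" (384x512x3 uint8, red, green, blue), "vfov" (degrees; the focal length in pixels is half the picture's height over the tangent of half this angle, whatever the lens; pixels are square), "cx", "cy" (the principal point, pixels), "k1" (the pictures are not rectified: a ray, as slopes to the right and down, at radius r is drawn at 1 + k1 r^2 times it, then the intrinsics apply), "R" (3x3) and "t" (3): a world point X has camera coordinates R X + t; the wrist camera has in their place "tool_from_camera" (4x4, takes a point from camera to tool coordinates, whose origin is the TCP and whose axes are the tool frame's). Camera axes: x right, y down, z forward; pixel columns grow to the right and rows downward; lengths in m; the calibration is good to about 2 mm. A picture is of the moment at which its call begins: read the wrist's pose just before it. There is no depth.
- ctrl.sign_off(): hands the job in, once; it reports no verdict.
Trained networks look in the newest picture that a camera, given by its name, has taken for a name from the list of things; names that differ only in an ending like _2 or _b are one class to them, and where a whole thing is asked for, a point or a joint stands for the part that bears it (a point fixed in the world has none). Each returns a list of dicts, best first, with "confidence" (0 to 1); they miss things now and then, are a little off and sometimes report something else, mostly with a low value. They report only what shows in the picture. A call takes as long as a camera call.
- spotter.trace(camera, label): "region" (384x512 bool, what is visible of it) and "uv" ([column, row] in pixels, amid what is visible of it).
The state is a dict: "time": time; "qpos": joint angles; "dq": joint speeds; "joint_efforts": joint torques, N m; "eef_pos": TCP position; "tcp_rot": TCP orientation; "contact_force": force on the tool from outside, world axes, zero at the start; "wrist_torque": the same for the moment, N m; "opening": opening from 0.0 (shut) to 1.0 (fully open).
Only numpy, scipy, OpenCV 4.12 (cv2) and the standard library are available. Lean on these libraries where they do the work, as an engineer would, in place of code of your own. Each camera call takes 0.05 s, during which the arm holds its last target.

## Task

The flow of the dosing manifold is to be sent to the low white dish. First shut the feed by pushing the shut-off lever round with a fingertip until it stands square across its pipe; only then push the selector lever round until it points along the spout that has the dish under it. Push the levers gently, grasp nothing, and leave the dish, the beaker and the vial standing where they are.

Things in the scene. Friction and masses are not known exactly. Their poses are not given: they have to be found in the camera images.
- manifold: Metal dosing manifold fixed on the worktop: a grey base plate 90 x 325 x 10 mm, on it a round selector valve and, 190 mm to its right, a shut-off valve, joined by a pipe at 68 mm height. Origin on the worktop under the selector valve's axis. Its z is up, its y runs along the pipe from the shut-off valve to the selector (to the robot's left), its -x side faces the robot. Nothing fixed is higher than 90 mm, except the two lever stems.
- selector_hub (a point): Point on the upright turning axis of the selector lever, at mid-height of its arm (120 mm above the worktop).
- selector_tip (a point): Pointed end of the grey selector lever, 97 mm from selector_hub. The arm is a straight bar 14 mm wide and 16 mm high (112 to 128 mm above the worktop), free on both sides and with over 20 mm of air below it from 38 mm outward of the axis; hub 38 mm in diameter.
- selector (a joint): Angle of the selector lever, rad; grows counter-clockwise seen from above, range -1.35 to 1.35. At 0 it points along the manifold's -x, to the middle spout; at 0.95 to the right spout, at -0.95 to the left spout. Starts between two spouts. Stays where it is left: pushing it takes about 2 N at 70 mm from the axis.
- shutoff_hub (a point): Point on the upright turning axis of the shut-off lever, at mid-height of its arm (120 mm above the worktop). Tall instrument stacks stand behind the manifold to its left and right, fronts 0.55 m and more ahead of the base axis, with a gap between them behind this valve: keep gripper and wrist clear of them; swing in from the side close to the robot.
- shutoff_tip (a point): Outer end of the shut-off lever, 99 mm from shutoff_hub. The grip is a grey sleeve 17 mm wide and 16 mm high (112 to 128 mm above the worktop), from 31 to 99 mm from the axis, with air on both sides and over 30 mm of air below it.
- shutoff (a joint): Angle of the shut-off lever, rad; grows counter-clockwise seen from above. 0: open, along the pipe, pointing along the manifold's y, towards the selector valve. 1.57: shut, square across the pipe, pointing along the manifold's -x. Hard stop at 1.60. Starts open or nearly so. Stays where it is left: pushing it takes about 2 N at 70 mm from the axis.
- spout_left (a point): Mouth of the left spout (seen by the robot), 62 mm above the worktop, 135 mm from the selector's axis. The spouts are steel tubes 9 mm thick at 72 mm height that run straight out from the selector valve, below the lever.
- spout_middle (a point): Mouth of the middle spout, likewise.
- spout_right (a point): Mouth of the right spout, likewise.
- dish: Low white porcelain dish, open, round, 66 mm across and 26 mm high, loose, standing on the worktop under one of the three spouts (within 10 mm of it in plan). Origin at the centre of its underside.
- beaker: Small clear beaker, 45 mm across and 56 mm high, loose, standing under another spout; not to be moved. Origin at the centre of its underside.
- vial: Small capped vial, 12 mm across and 33 mm high, loose, standing under the remaining spout; not to be moved. Origin at the centre of its underside.

How it is judged:
On the way, in this order (a step that is already met when the one before it is completed fails the run):
1. the shut-off lever stands across its pipe (value of joint shutoff above 1.42 rad), for 0.2 s.
2. the selector lever points along the spout over the dish, the feed still shut (value of joint shutoff above 1.42 rad and ((horizontal distance between dish and spout_right below 0.04 m and value of joint selector between 0.83 and 1.07 rad) or (horizontal distance between dish and spout_middle below 0.04 m and value of joint selector between -0.12 and 0.12 rad) or (horizontal distance between dish and spout_left below 0.04 m and value of joint selector between -1.07 and -0.83 rad))), for 0.2 s.
At the end, for the whole second after the job is handed in: The shut-off lever is within about 0.15 rad of square across its pipe (joint above 1.42), the selector lever is within 0.12 rad of the direction of the spout over the dish, both are at rest, and dish, beaker and vial stand where they stood (all of step 2 and velocity of joint selector between -0.05 and 0.05 rad/s and velocity of joint shutoff between -0.05 and 0.05 rad/s); the robot touches nothing.
It fails at once if the selector lever is turned (tip more than 20 mm) while the feed is open (value of joint shutoff below 1.35 rad and distance of selector_tip from where it was at the start of the episode above 0.02 m).
It fails at once if a lever is pressed or squeezed with more than 40 N (contact force between anything else and selector above 40 N or contact force between anything else and shutoff above 40 N).
It fails at once if the dish is moved more than 15 mm, lifted or tipped (distance of dish from where it was at the start of the episode above 0.015 m or angle between dish's own z axis and vertical above 0.3 rad).
It fails at once if the beaker is moved more than 15 mm, lifted or tipped (distance of beaker from where it was at the start of the episode above 0.015 m or angle between beaker's own z axis and vertical above 0.3 rad).
It fails at once if the vial is moved more than 15 mm, lifted or tipped (distance of vial from where it was at the start of the episode above 0.015 m or angle between vial's own z axis and vertical above 0.3 rad).
It also fails if it takes over 54 s, if anything falls off the work surface, if the arm or the gripper's body presses on something with over 40 N, if the wrist force passes 120 N, or if a joint passes its speed limit or range.

## Working session

There is one attempt and no reset: what is moved stays moved. The work goes in short steps, Python scripts to look and compute and a tool call to move; the robot and the scene stay as the last step left them, time stands still between calls to the robot, and variables do not carry over. Pictures are saved under pics/ and viewed, and the job is handed in when it is done.

Besides the shell and the picture viewer there is one more tool, called after "Emit:" as name([rows], argument=value, ...), one row to a line, values as JSON. apply_moves: Moves the arm, as the interface text tells. Its arguments: {"type":"object","properties":{"steps":{"type":"array","items":{"type":"object","properties":{"tx":{"type":"number"},"ty":{"type":"number"},"tz":{"type":"number"},"wx":{"type":"number"},"wy":{"type":"number"},"wz":{"type":"number"}}}},"hand":{"type":"number"},"force":{"type":"number"}},"required":["steps"]}

```bash
mkdir -p pics; ls; cat > h.py <<'E'
import numpy as np, cv2
from plant import readout, imaging, ctrl, spotter
from scipy.spatial.transform import Rotation as Rn
def K(c):
    f=192/np.tan(np.radians(c['vfov'])/2); return f
def extr(c,st=None):
    if 'R' in c: return np.array(c['R']),np.array(c['t'])
    T=np.array(c['tool_from_camera']); W=np.eye(4); W[:3,:3]=Rn.from_quat(st['tcp_rot']).as_matrix(); W[:3,3]=st['eef_pos']
    M=np.linalg.inv(W@T); return M[:3,:3],M[:3,3]
def proj(c,X,st=None):
    R,t=extr(c,st); p=R@np.array(X)+t; s=p[:2]/p[2]; s=s*(1+c['k1']*(s@s)); return s*K(c)+[c['cx'],c['cy']]
def ray(c,uv,st=None):
    R,t=extr(c,st); d=(np.array(uv)-[c['cx'],c['cy']])/K(c); s=d.copy()
    for _ in range(30): s=d/(1+c['k1']*(s@s))
    return -R.T@t, R.T@np.array([s[0],s[1],1])
def atz(c,uv,z,st=None):
    o,d=ray(c,uv,st); return o+d*(z-o[2])/d[2]
E
python3 - <<'E'
from h import *
st=readout.get_state(); print(st)
for n in ['side','top','wrist']:
    c=imaging.read_camera(n); cv2.imwrite(f'pics/{n}0.png',c['img'][:,:,::-1])
    print(n,{k:v for k,v in c.items() if k!='img'})
    for l in ['selector_tip','selector_hub','shutoff_tip','shutoff_hub','spout_left','spout_middle','spout_right','dish','beaker','vial','selector','shutoff','manifold']:
        r=spotter.trace(n,l); print(l,[(np.round(x['uv'],1).tolist(),round(x['confidence'],2),int(x['region'].sum())) for x in r][:3])
E
```

```text
pics
{'time': 0.0, 'qpos': array([ 9.70985204e-01,  2.87174747e-01,  1.57816740e+00,  9.40645836e-06,
        1.27860329e+00, -1.50018907e-01]), 'dq': array([ 0.00017382, -0.00047109,  0.00061178, -0.00218532,  0.00055936,
       -0.00042892]), 'joint_efforts': array([-1.86249326e-04, -4.05972254e+01, -2.92633277e+01, -6.81749748e-05,
        5.66146089e-03, -1.97176411e-05]), 'eef_pos': array([0.29331682, 0.60766153, 0.40334584]), 'tcp_rot': array([ 8.46988456e-01,  5.31609980e-01, -1.08046214e-03,  4.65313148e-04]), 'contact_force': array([-0.04268121, -0.58920613, -0.29274676]), 'wrist_torque': array([ 0.02408001, -0.10494052, -0.03083069]), 'opening': 1.0037878788573378}
side {'vfov': 46.476116604558264, 'cx': 258.2598205512713, 'cy': 185.4807838538438, 'k1': -0.04522864937929393, 'R': array([[ 9.50547007e-01, -3.10580432e-01,  4.27069811e-04],
       [-1.71768601e-01, -5.26851064e-01, -8.32420269e-01],
       [ 2.58758449e-01,  7.91181238e-01, -5.54144668e-01]]), 't': array([-0.46592987,  0.13050749,  0.84175848])}
selector_tip [([276.5, 179.9], 0.74, 646)]
selector_hub [([305.4
[... 1393 characters left out ...]
6], 0.68, 398)]
manifold [([299.5, 163.7], 0.84, 5257)]
wrist {'vfov': 60.001927505955166, 'cx': 255.15737487528767, 'cy': 189.88263355234318, 'k1': -0.06769018818286068, 'tool_from_camera': array([[ 9.99999890e-01,  1.82766020e-04, -4.32298191e-04,
        -1.34558437e-03],
       [-3.82550206e-05,  9.49740914e-01,  3.13037050e-01,
        -8.06625462e-02],
       [ 4.67783815e-04, -3.13036999e-01,  9.49740817e-01,
         3.00187617e-02],
       [ 0.00000000e+00,  0.00000000e+00,  0.00000000e+00,
         1.00000000e+00]])}
selector_tip []
selector_hub []
shutoff_tip []
shutoff_hub []
spout_left []
spout_middle []
spout_right []
dish []
beaker []
vial []
selector []
shutoff []
manifold []
```

```bash
python3 - <<'E'
import cv2
for n,(x,y,w,h) in {'side':(150,90,260,240),'top':(160,90,240,170)}.items():
    i=cv2.imread(f'pics/{n}0.png')[y:y+h,x:x+w]; cv2.imwrite(f'pics/{n}0z.png',cv2.resize(i,None,fx=2.5 if n=='side' else 3.2,fy=2.5 if n=='side' else 3.2,interpolation=cv2.INTER_CUBIC))
E
```

```text
(no output)
```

View pics/side0.png

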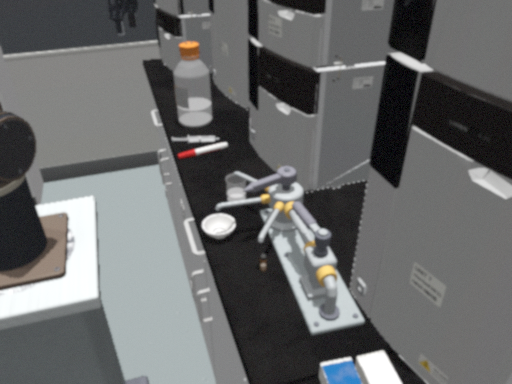

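View pics/top0.png

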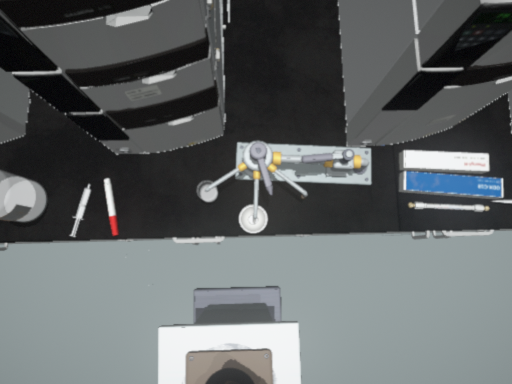

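View pics/side0z.png

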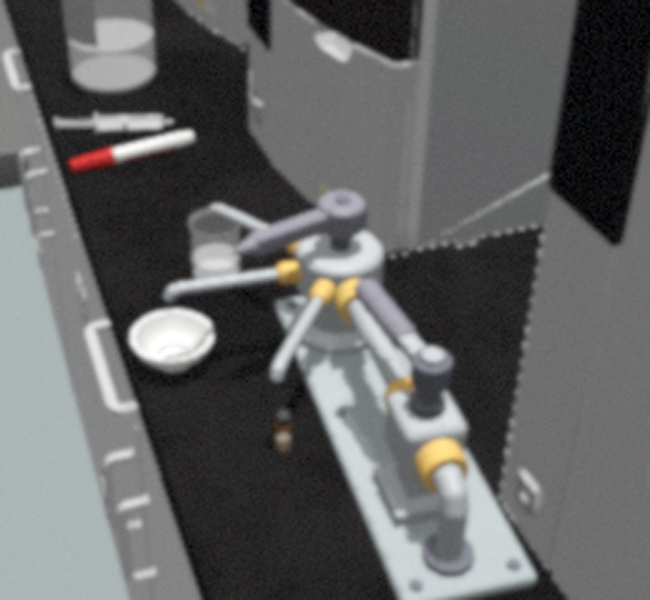

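View pics/top0z.png

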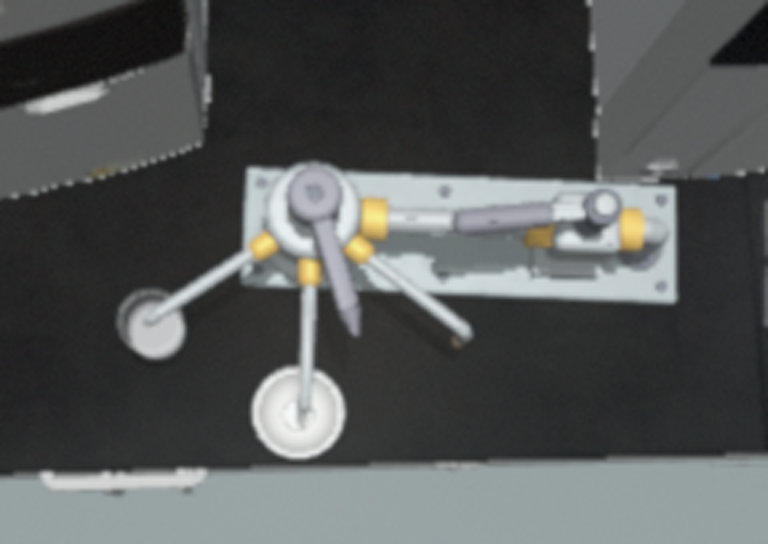

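The pictures show the dish under the middle spout (top view pixel ~(253,219)), the beaker left and the vial right. The selector lever points between middle and right, and the shut-off lever lies along the pipe.

```bash
python3 - <<'E'
from h import *
ct=imaging.read_camera('top'); cs=imaging.read_camera('side')
P={'selhub':((258.4,149.4),(287.2,171.2)),'seltip':((271.3,194.4),(246,189.2)),'shhub':((348.1,154.7),(323.2,232.8)),'shtip':((303.1,159.4),(296,204)),
 'spm':((254.7,219),(217.5,207)),'spr':((305.5,195),(260.5,241)),'spl':((207,191),(236,172.5))}
for n,(a,b) in P.items():
    A=[];B=[]
    for c,uv in((ct,a),(cs,b)):
        o,d=ray(c,uv); d/=np.linalg.norm(d); M=np.eye(3)-np.outer(d,d); A.append(M);B.append(M@o)
    X=np.linalg.lstsq(np.vstack(A),np.hstack(B),rcond=None)[0]
    print(n,X.round(4),'top@.128',atz(ct,a,.128)[:2].round(4),'top@.12',atz(ct,a,.120)[:2].round(4))
# base plate corners z=.01
g=lambda x,y:(160+x/3.2,90+y/3.2)
for q in[(246,168),(676,186),(676,302),(242,284)]: print(atz(ct,g(*q),.01).round(4))
r=spotter.trace('top','dish')[0]; print('dish',atz(ct,r['uv'],.013)); r=spotter.trace('top','beaker')[0]; print('beaker',atz(ct,r['uv'],.03))
for q in[(205,78),(205,150),(598,175),(612,180),(590,0),(203,145),(0,195)]: print('stack',q,atz(ct,g(*q),.0).round(3))
E
```

```text
selhub [ 0.5224 -0.0751  0.1288] top@.128 [ 0.5218 -0.075 ] top@.12 [ 0.5239 -0.0753]
seltip [ 0.4303 -0.0999  0.1222] top@.128 [ 0.4256 -0.0988] top@.12 [ 0.4268 -0.0993]
shhub [ 0.5077 -0.2633  0.1297] top@.128 [ 0.5057 -0.263 ] top@.12 [ 0.5077 -0.2652]
shtip [ 0.5013 -0.1694  0.1217] top@.128 [ 0.498 -0.168] top@.12 [ 0.4999 -0.1692]
spm [ 0.3838 -0.0648  0.0686] top@.128 [ 0.3756 -0.0631] top@.12 [ 0.3763 -0.0632]
spr [ 0.4335 -0.1795  0.0646] top@.128 [ 0.4225 -0.1694] top@.12 [ 0.4237 -0.1707]
spl [0.449  0.0387 0.0718] top@.128 [0.4361 0.0338] top@.12 [0.4373 0.0345]
[ 0.5714 -0.0278  0.01  ]
[ 0.5494 -0.3517  0.01  ]
[ 0.4608 -0.3453  0.01  ]
[ 0.4825 -0.0229  0.01  ]
dish [ 0.38647262 -0.06251434  0.013     ]
beaker [0.44934599 0.03859804 0.03      ]
stack (205, 78) [0.647 0.002 0.   ]
stack (205, 150) [0.589 0.003 0.   ]
stack (598, 175) [ 0.562 -0.296  0.   ]
stack (612, 180) [ 0.558 -0.307  0.   ]
stack (590, 0) [ 0.703 -0.299 -0.   ]
stack (203, 145) [0.593 0.005 0.   ]
stack (0, 195) [0.558 0.159 0.   ]
```

```bash
cat >> h.py <<'E'
def alpha(st): 
    M=Rn.from_quat(st['tcp_rot']).as_matrix(); return np.arctan2(M[1,0],M[0,0])
def rows(st,wps):
    """wps: (x,y,z,alpha) world, tool pointing down"""
    M=Rn.from_quat(st['tcp_rot']).as_matrix(); p=st['eef_pos']
    for x,y,z,a in wps:
        T=np.array([[np.cos(a),np.sin(a),0],[np.sin(a),-np.cos(a),0],[0,0,-1]])
        d=M.T@(np.array([x,y,z])-p)*1000; w=Rn.from_matrix(M.T@T).as_rotvec()
        print(d.round(1).tolist(), w.round(3).tolist())
E
python3 - <<'E'
from h import *
ct=imaging.read_camera('top'); cs=imaging.read_camera('side')
print('bottle', atz(cs,(195,118),0), atz(ct,(45,200),0),atz(ct,(20,200),.1))
st=readout.get_state(); print(alpha(st))
rows(st,[(.33,.33,.40,-.2),(.46,-.19,.40,-1.5)])
E
```

```text
bottle [0.44894465 0.48681027 0.        ] [0.4444999  0.42907563 0.        ] [0.43130548 0.43036271 0.1       ]
1.121022822064045
[-234.3, 153.7, 4.7] [-0.0, -0.0, 1.321]
[-646.1, 496.9, 4.7] [-0.0, 0.0, 2.621]
```

Emit:
apply_moves([
  {"tz":-25},
  {"tz":-50,"wz":0.1},
  {"tx":-20,"ty":13,"tz":-55,"wz":0.22},
  {"tx":-43,"ty":28,"tz":-55,"wz":0.34},
  {"tx":-67,"ty":44,"tz":-55,"wz":0.46},
  {"tx":-91,"ty":60,"tz":-55,"wz":0.58},
  {"tx":-115,"ty":76,"tz":-55,"wz":0.7},
  {"tx":-139,"ty":92,"tz":-55,"wz":0.82},
  {"tx":-163,"ty":107,"tz":-55,"wz":0.94},
  {"tx":-187,"ty":123,"tz":-55,"wz":1.06},
  {"tx":-211,"ty":139,"tz":-55,"wz":1.2},
  {"tx":-234,"ty":154,"tz":-55,"wz":1.32},
], hand=0)

```text
$.steps[0]: bad value
```

```bash
python3 - <<'E'
from h import *
st=readout.get_state(); print(st['time'],st['eef_pos'],alpha(st),st['opening'],st['qpos'])
rows(st,[(.395,.07,.44,-.85),(.46,-.19,.40,-1.5)])
E
```

```text
2.4 [0.29343429 0.60786427 0.40474069] 1.121022822064045 1.0051460767404088 [ 9.71011162e-01  2.86276765e-01  1.57669941e+00  1.15445508e-05
  1.27860436e+00 -1.50014985e-01]
[-440.2, 325.3, -35.3] [-0.0, 0.0, 1.971]
[-646.1, 496.9, 4.7] [-0.0, 0.0, 2.621]
```

Emit:
apply_moves([
  {"tx":0,"ty":0,"tz":-25,"wx":0,"wy":0,"wz":0},
  {"tx":0,"ty":0,"tz":-50,"wx":0,"wy":0,"wz":0.1},
  {"tx":-20,"ty":13,"tz":-55,"wx":0,"wy":0,"wz":0.22},
  {"tx":-43,"ty":28,"tz":-55,"wx":0,"wy":0,"wz":0.34},
  {"tx":-67,"ty":44,"tz":-55,"wx":0,"wy":0,"wz":0.46},
  {"tx":-91,"ty":60,"tz":-55,"wx":0,"wy":0,"wz":0.58},
  {"tx":-115,"ty":76,"tz":-55,"wx":0,"wy":0,"wz":0.7},
  {"tx":-139,"ty":92,"tz":-55,"wx":0,"wy":0,"wz":0.82},
  {"tx":-163,"ty":107,"tz":-55,"wx":0,"wy":0,"wz":0.94},
  {"tx":-187,"ty":123,"tz":-55,"wx":0,"wy":0,"wz":1.06},
  {"tx":-211,"ty":139,"tz":-55,"wx":0,"wy":0,"wz":1.2},
  {"tx":-234,"ty":154,"tz":-55,"wx":0,"wy":0,"wz":1.32},
], hand=0)

```text
time: 3.6
eef_pos: [0.3303, 0.329, 0.4599]
tcp_rot: [0.995, -0.102, 0.0, -0.0]
contact_force: [0.6, 1.0, 0.6]
opening: -0.002
```

```bash
python3 - <<'E'
from h import *
st=readout.get_state(); print(st['time'],st['eef_pos'],alpha(st),st['opening'],st['qpos'])
rows(st,[(.395,.07,.44,-.85),(.46,-.19,.40,-1.5)])
E
```

```text
3.6 [0.33027889 0.32898606 0.45990005] -0.20414661655207292 -0.0022159131300878735 [ 5.65288338e-01 -2.31119147e-01  2.00513634e+00 -1.33056274e-04
  1.36706601e+00  7.69461782e-01]
[115.9, 240.5, 19.9] [-0.0, -0.0, 0.646]
[232.2, 481.9, 59.9] [-0.001, -0.0, 1.296]
```

Emit:
apply_moves([
  {"tx":19,"ty":40,"tz":5,"wx":0,"wy":0,"wz":0.11},
  {"tx":39,"ty":80,"tz":10,"wx":0,"wy":0,"wz":0.22},
  {"tx":58,"ty":120,"tz":15,"wx":0,"wy":0,"wz":0.33},
  {"tx":77,"ty":160,"tz":20,"wx":0,"wy":0,"wz":0.44},
  {"tx":97,"ty":201,"tz":25,"wx":0,"wy":0,"wz":0.55},
  {"tx":116,"ty":241,"tz":30,"wx":0,"wy":0,"wz":0.66},
  {"tx":135,"ty":281,"tz":35,"wx":0,"wy":0,"wz":0.77},
  {"tx":155,"ty":321,"tz":40,"wx":0,"wy":0,"wz":0.88},
  {"tx":174,"ty":361,"tz":45,"wx":0,"wy":0,"wz":0.99},
  {"tx":194,"ty":402,"tz":50,"wx":0,"wy":0,"wz":1.1},
  {"tx":213,"ty":442,"tz":55,"wx":0,"wy":0,"wz":1.2},
  {"tx":232,"ty":482,"tz":60,"wx":0,"wy":0,"wz":1.3},
])

```text
time: 4.8
eef_pos: [0.4625, -0.1902, 0.3998]
tcp_rot: [0.73, -0.683, 0.0, -0.0]
contact_force: [1.2, 0.5, -1.0]
opening: -0.001
```

```bash
python3 - <<'E'
from h import *
st=readout.get_state(); print(st['time'],st['eef_pos'],alpha(st),st['opening'],st['qpos'])
c=imaging.read_camera('wrist'); cv2.imwrite('pics/w1.png',c['img'][:,:,::-1])
for n,X in {'shhub':(.508,-.263,.128),'shtip':(.5013,-.1694,.12),'selhub':(.522,-.075,.128),'seltip':(.43,-.099,.12)}.items(): print(n,proj(c,X,st))
rows(st,[(.535,-.191,.33,-1.5),(.535,-.191,.275,-1.5)])
E
```

```text
4.8 [ 0.46253793 -0.19016284  0.39981734] -1.50379153071347 -0.000933641264850068 [-5.93242255e-01 -1.01922829e-01  2.00324370e+00  1.76538201e-04
  1.23943523e+00  9.10491767e-01]
shhub [356.66041153 137.38083658]
shtip [229.41749936 135.9112969 ]
selhub [ 98.76820667 101.05051013]
seltip [140.09843792 217.29911281]
[5.7, -72.2, 69.9] [-0.001, -0.0, -0.004]
[5.6, -72.1, 124.9] [-0.001, -0.0, -0.004]
```

View pics/w1.png

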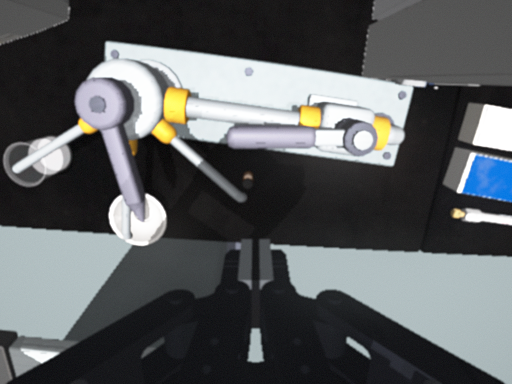

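Emit:
apply_moves([
  {"tx":2,"ty":-25,"tz":10,"wx":0,"wy":0,"wz":0},
  {"tx":4,"ty":-50,"tz":30,"wx":0,"wy":0,"wz":0},
  {"tx":6,"ty":-72,"tz":55,"wx":0,"wy":0,"wz":0},
  {"tx":6,"ty":-72,"tz":70,"wx":0,"wy":0,"wz":0},
  {"tx":6,"ty":-72,"tz":90,"wx":0,"wy":0,"wz":0},
  {"tx":6,"ty":-72,"tz":110,"wx":0,"wy":0,"wz":0},
  {"tx":6,"ty":-72,"tz":125,"wx":0,"wy":0,"wz":0},
  {"tx":6,"ty":-72,"tz":125,"wx":0,"wy":0,"wz":0},
])

```text
time: 5.65
eef_pos: [0.5335, -0.1884, 0.2722]
tcp_rot: [0.732, -0.681, -0.003, 0.001]
contact_force: [0.1, 0.8, 0.8]
opening: -0.0
```

```bash
python3 - <<'E'
from h import *
st=readout.get_state(); print(st['time'],st['eef_pos'],alpha(st),st['contact_force'])
for n in['wrist','side']:
  c=imaging.read_camera(n); i=c['img'][:,:,::-1]
  if n=='side': i=cv2.resize(i[90:330,150:410],None,fx=2.5,fy=2.5)
  cv2.imwrite(f'pics/{n}2.png',i)
E
```

```text
5.65 [ 0.53351033 -0.18843242  0.27224387] -1.4989619977954003 [0.14363879 0.77757512 0.79363322]
```

View pics/wrist2.png

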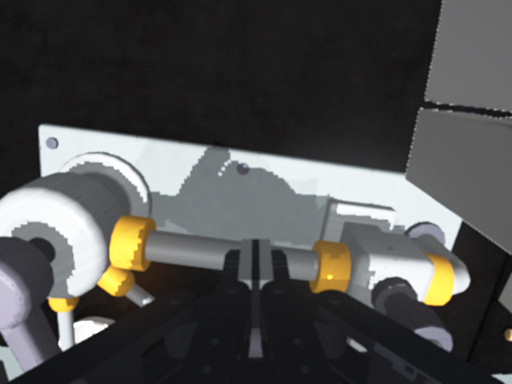

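View pics/side2.png

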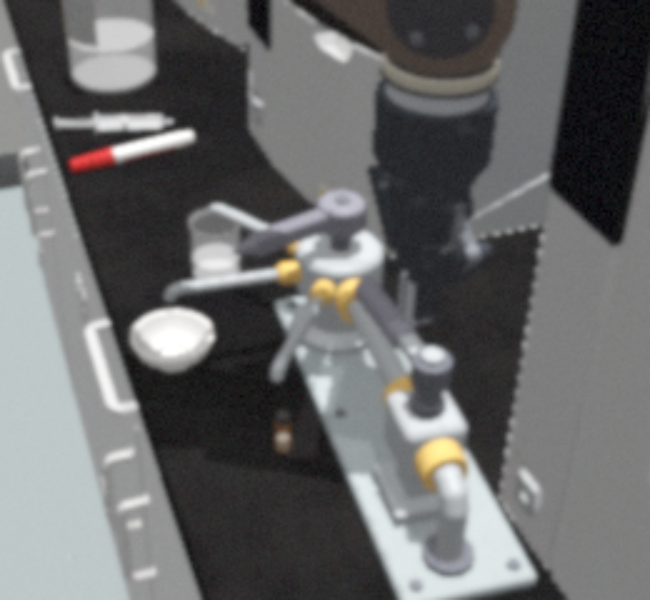

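The fingertip stands free behind the sleeve, and nothing has been touched. Next I work out the sweep.

```bash
cat > sweep.py <<'E'
from h import *
def sh(th,r,d,z=.274):
    f=th+np.pi/2-.072; u=np.array([np.cos(f),np.sin(f)]); n=np.array([u[1],-u[0]])
    p=np.array([.508,-.263])+r*u+d*n; return (p[0],p[1],z,f-np.pi)
E
python3 - <<'E'
from sweep import *
st=readout.get_state()
ths=[.14]*2+list(np.linspace(.14,.80,11)[1:])
ds=[.025,.020]+[.0195]*10
rows(st,[sh(t,.069,d) for t,d in zip(ths,ds)])
E
```

```text
[3.0, 6.6, 1.1] [-0.0, -0.0, 0.004]
[2.9, 11.6, 1.1] [-0.0, -0.0, 0.004]
[1.8, 16.7, 1.1] [-0.0, -0.0, -0.062]
[0.9, 21.4, 1.1] [-0.0, -0.0, -0.128]
[0.4, 26.1, 1.1] [-0.0, -0.0, -0.194]
[0.2, 30.8, 1.1] [-0.0, -0.0, -0.26]
[0.2, 35.5, 1.1] [-0.0, -0.0, -0.326]
[0.6, 40.2, 1.1] [-0.0, -0.0, -0.392]
[1.4, 44.9, 1.1] [-0.0, -0.0, -0.458]
[2.4, 49.5, 1.1] [-0.0, -0.0, -0.524]
[3.7, 54.1, 1.1] [-0.0, -0.0, -0.59]
[5.3, 58.5, 1.1] [0.0, -0.0, -0.656]
```

Emit:
apply_moves([
  {"tx":3,"ty":7,"tz":0,"wx":0,"wy":0,"wz":0},
  {"tx":3,"ty":11.5,"tz":0,"wx":0,"wy":0,"wz":0},
  {"tx":2,"ty":16.5,"tz":0,"wx":0,"wy":0,"wz":-0.06},
  {"tx":1,"ty":21.5,"tz":0,"wx":0,"wy":0,"wz":-0.13},
  {"tx":0.5,"ty":26,"tz":0,"wx":0,"wy":0,"wz":-0.195},
  {"tx":0,"ty":31,"tz":0,"wx":0,"wy":0,"wz":-0.26},
  {"tx":0,"ty":35.5,"tz":0,"wx":0,"wy":0,"wz":-0.325},
  {"tx":0.5,"ty":40,"tz":0,"wx":0,"wy":0,"wz":-0.39},
  {"tx":1.5,"ty":45,"tz":0,"wx":0,"wy":0,"wz":-0.46},
  {"tx":2.5,"ty":49.5,"tz":0,"wx":0,"wy":0,"wz":-0.525},
  {"tx":3.5,"ty":54,"tz":0,"wx":0,"wy":0,"wz":-0.59},
  {"tx":5,"ty":58.5,"tz":0,"wx":0,"wy":0,"wz":-0.655},
])

```text
time: 6.95
eef_pos: [0.4769, -0.1984, 0.2761]
tcp_rot: [0.913, -0.409, 0.002, -0.0]
contact_force: [1.4, 0.9, 0.6]
opening: 0.002
```

```bash
python3 - <<'E'
from sweep import *
st=readout.get_state(); print(st['time'],st['eef_pos'],alpha(st),st['contact_force'],sh(.8,.069,.0195))
rows(st,[sh(t,.069,.0195) for t in np.linspace(.80,1.44,11)[1:]])
for n in['wrist','side']:
  c=imaging.read_camera(n); i=c['img'][:,:,::-1]
  if n=='side': i=cv2.resize(i[90:330,150:410],None,fx=2.5,fy=2.5)
  cv2.imwrite(f'pics/{n}3.png',i)
E
```

```text
6.95 [ 0.47686949 -0.19838229  0.27610086] -0.8418865521803952 [1.41591096 0.85952636 0.56544351] (np.float64(0.4766458008940509), np.float64(-0.19851617103161057), 0.274, -0.8427963267948968)
[-1.2, 4.7, 2.1] [-0.002, -0.004, -0.063]
[-2.0, 9.2, 2.1] [-0.002, -0.004, -0.127]
[-2.5, 13.8, 2.1] [-0.002, -0.004, -0.191]
[-2.8, 18.4, 2.1] [-0.002, -0.004, -0.255]
[-2.7, 23.0, 2.0] [-0.001, -0.004, -0.319]
[-2.4, 27.5, 2.0] [-0.001, -0.004, -0.383]
[-1.7, 32.1, 2.0] [-0.001, -0.004, -0.447]
[-0.8, 36.6, 2.0] [-0.001, -0.004, -0.511]
[0.4, 41.0, 2.0] [-0.001, -0.004, -0.575]
[1.9, 45.3, 2.0] [-0.001, -0.004, -0.639]
```

View pics/wrist3.png

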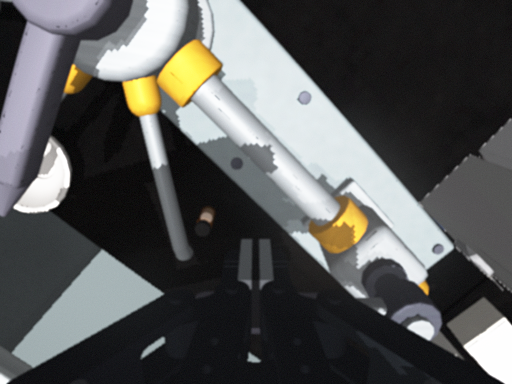

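View pics/side3.png

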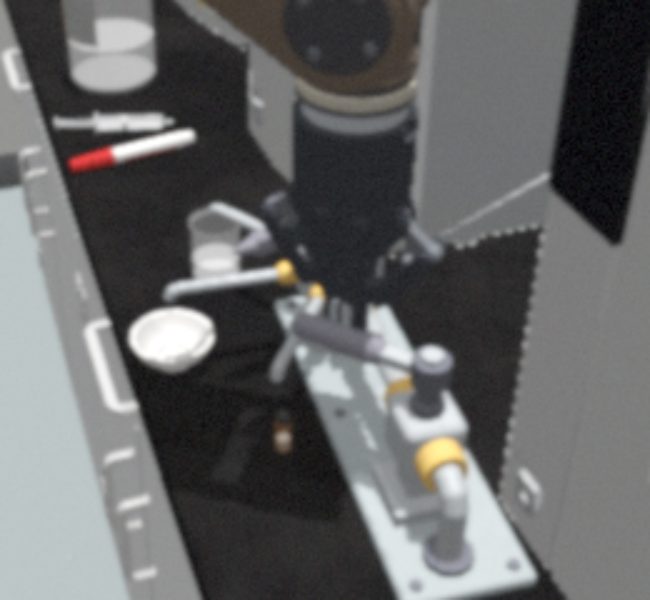

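The lever has turned with the finger, by about half, at a low force. I continue the sweep.

Emit:
apply_moves([
  {"tx":-1,"ty":4.5,"tz":0,"wx":0,"wy":0,"wz":-0.06},
  {"tx":-2,"ty":9,"tz":0,"wx":0,"wy":0,"wz":-0.13},
  {"tx":-2.5,"ty":14,"tz":0,"wx":0,"wy":0,"wz":-0.19},
  {"tx":-3,"ty":18.5,"tz":0,"wx":0,"wy":0,"wz":-0.255},
  {"tx":-3,"ty":23,"tz":0,"wx":0,"wy":0,"wz":-0.32},
  {"tx":-2.5,"ty":27.5,"tz":0,"wx":0,"wy":0,"wz":-0.38},
  {"tx":-2,"ty":32,"tz":0,"wx":0,"wy":0,"wz":-0.45},
  {"tx":-1,"ty":36.5,"tz":0,"wx":0,"wy":0,"wz":-0.51},
  {"tx":0.5,"ty":41,"tz":0,"wx":0,"wy":0,"wz":-0.575},
  {"tx":2,"ty":45,"tz":0,"wx":0,"wy":0,"wz":-0.64},
  {"tx":2,"ty":45,"tz":0,"wx":0,"wy":0,"wz":-0.64},
])

```text
time: 8.15
eef_pos: [0.4443, -0.2297, 0.2752]
tcp_rot: [0.995, -0.103, 0.0, 0.0]
contact_force: [-0.7, 0.8, -0.0]
opening: 0.002
```

```bash
python3 - <<'E'
from sweep import *
st=readout.get_state(); print(st['time'],st['eef_pos'],alpha(st),st['contact_force'],sh(1.44,.069,.0195))
rows(st,[sh(t,.069,.0195) for t in (1.49,1.52,1.55)])
for n in['top','side']:
  c=imaging.read_camera(n); i=c['img'][:,:,::-1]
  i=cv2.resize(i[90:330,150:410],None,fx=2.5,fy=2.5)
  cv2.imwrite(f'pics/{n}4.png',i)
E
```

```text
8.15 [ 0.44426459 -0.22969563  0.27519059] -0.2058407711382264 [-0.69191317  0.7554776  -0.03621229] (np.float64(0.4443414812037444), np.float64(-0.23000237910596022), 0.274, -0.20279632679489668)
[-0.7, 3.8, 1.2] [0.0, -0.0, -0.053]
[-1.2, 5.9, 1.2] [0.0, -0.0, -0.083]
[-1.6, 8.0, 1.2] [0.0, -0.0, -0.113]
```

View pics/top4.png

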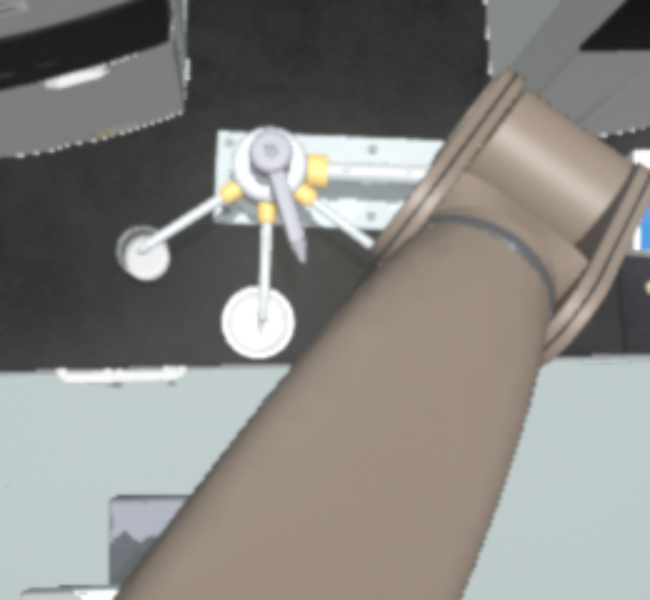

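View pics/side4.png

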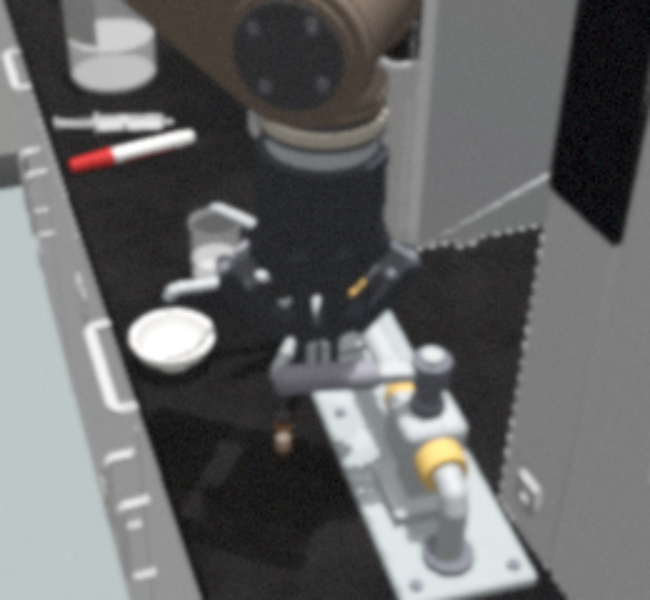

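Emit:
apply_moves([
  {"tx":-0.5,"ty":2,"tz":0,"wx":0,"wy":0,"wz":-0.03},
  {"tx":-0.7,"ty":4,"tz":0,"wx":0,"wy":0,"wz":-0.055},
  {"tx":-1.2,"ty":6,"tz":0,"wx":0,"wy":0,"wz":-0.085},
  {"tx":-1.5,"ty":7.5,"tz":0,"wx":0,"wy":0,"wz":-0.11},
  {"tx":-1.5,"ty":7.5,"tz":0,"wx":0,"wy":0,"wz":-0.11},
])

```text
time: 8.75
eef_pos: [0.4414, -0.2366, 0.2747]
tcp_rot: [0.999, -0.047, -0.0, -0.0]
contact_force: [-1.3, 1.7, 0.9]
opening: 0.001
```

```bash
python3 - <<'E'
from sweep import *
st=readout.get_state(); print(st['time'],st['eef_pos'],alpha(st),st['contact_force'],sh(1.55,.069,.0195))
c=imaging.read_camera('side'); cv2.imwrite('pics/side5.png',cv2.resize(c['img'][150:280,230:400,::-1],None,fx=4.5,fy=4.5,interpolation=cv2.INTER_CUBIC))
for th in (1.35,1.42,1.5,1.57,1.6):
    f=th+np.pi/2-.072; uv=proj(c,(.508+.099*np.cos(f),-.263+.099*np.sin(f),.12)); print(th,uv, (uv-[230,150])*4.5)
E
```

```text
8.75 [ 0.44139469 -0.23659029  0.27470088] -0.09427521387723467 [-1.34046128  1.66064607  0.87197479] (np.float64(0.4411038043021538), np.float64(-0.23719013752157012), 0.274, -0.0927963267948968)
1.35 [258.07261613 238.81039317] [126.3267726  399.64676928]
1.42 [258.3308322 241.7297065] [127.4887449  412.78367924]
1.5 [259.0169651  245.10074174] [130.57634294 427.95333784]
1.57 [259.96492495 248.06427143] [134.84216226 441.28922143]
1.6 [260.47138017 249.33427774] [137.12121076 447.00424981]
```

View pics/side5.png

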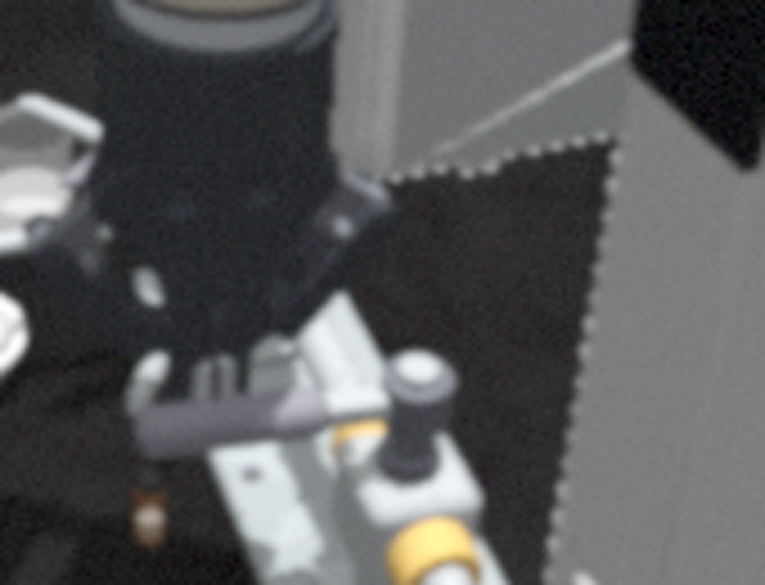

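Emit:
apply_moves([
  {"tx":0,"ty":1.3,"tz":0,"wx":0,"wy":0,"wz":-0.02},
  {"tx":0,"ty":2.5,"tz":0,"wx":0,"wy":0,"wz":-0.03},
  {"tx":0,"ty":2.5,"tz":0,"wx":0,"wy":0,"wz":-0.03},
  {"tx":0,"ty":2.5,"tz":0,"wx":0,"wy":0,"wz":-0.03},
])

```text
time: 9.2
eef_pos: [0.4411, -0.2391, 0.2745]
tcp_rot: [0.999, -0.032, -0.0, -0.0]
contact_force: [-0.9, 1.8, 0.1]
opening: -0.001
```

Emit:
apply_moves([
  {"tx":0,"ty":-5,"tz":0,"wx":0,"wy":0,"wz":0},
  {"tx":0,"ty":-20,"tz":0,"wx":0,"wy":0,"wz":0},
  {"tx":0,"ty":-40,"tz":0,"wx":0,"wy":0,"wz":0},
  {"tx":0,"ty":-50,"tz":0,"wx":0,"wy":0,"wz":0},
  {"tx":0,"ty":-50,"tz":0,"wx":0,"wy":0,"wz":0},
])

```text
time: 9.7
eef_pos: [0.4445, -0.1877, 0.2747]
tcp_rot: [1.0, -0.031, 0.0, 0.0]
contact_force: [-0.2, -0.5, -0.0]
opening: -0.0
```

```bash
cat >> sweep.py <<'E'
def se(th,r,d,z=.274):
    f=th+np.pi-.072; u=np.array([np.cos(f),np.sin(f)]); n=np.array([-u[1],u[0]])
    p=np.array([.522,-.075])+r*u+d*n; return (p[0],p[1],z,f-np.pi)
E
python3 - <<'E'
from sweep import *
st=readout.get_state(); print(st['time'],st['eef_pos'],alpha(st),st['contact_force'])
for n in ('side','wrist','top'):
  c=imaging.read_camera(n); i=c['img'][:,:,::-1]
  if n=='side': i=cv2.resize(i[150:280,230:400],None,fx=4.5,fy=4.5,interpolation=cv2.INTER_CUBIC)
  if n=='top': i=cv2.resize(i[90:260,160:400],None,fx=3.2,fy=3.2)
  cv2.imwrite(f'pics/{n}6.png',i)
  if n=='wrist':
    for th in (.25,.33,.4):
      f=th+np.pi-.072; print(th,proj(c,(.522+.097*np.cos(f),-.075+.097*np.sin(f),.12),st))
    for th in (1.42,1.5,1.57):
      f=th+np.pi/2-.072; print(th,proj(c,(.508+.099*np.cos(f),-.263+.099*np.sin(f),.12),st))
    print(proj(c,(.522,-.075,.128),st),proj(c,(.508,-.263,.128),st))
print(se(.33,.07,.032)); rows(st,[se(.33,.07,.032)])
E
```

```text
9.7 [ 0.44450828 -0.18770954  0.27473843] -0.061674520257493336 [-0.23388667 -0.47174712 -0.03558629]
0.25 [188.72344865  36.63313669]
0.33 [195.80611461  59.02588236]
0.4 [203.18535567  77.65946984]
1.42 [196.48552852 369.28272572]
1.5 [195.64762364 380.85459809]
1.57 [195.96215214 390.6850765 ]
[477.16993486 -37.09058625] [393.46162188 403.83579996]
(np.float64(0.4624815578618963), np.float64(-0.1238011787301619), 0.274, 0.258)
[14.0, -64.9, 0.7] [0.0, -0.0, -0.32]
```

View pics/side6.png

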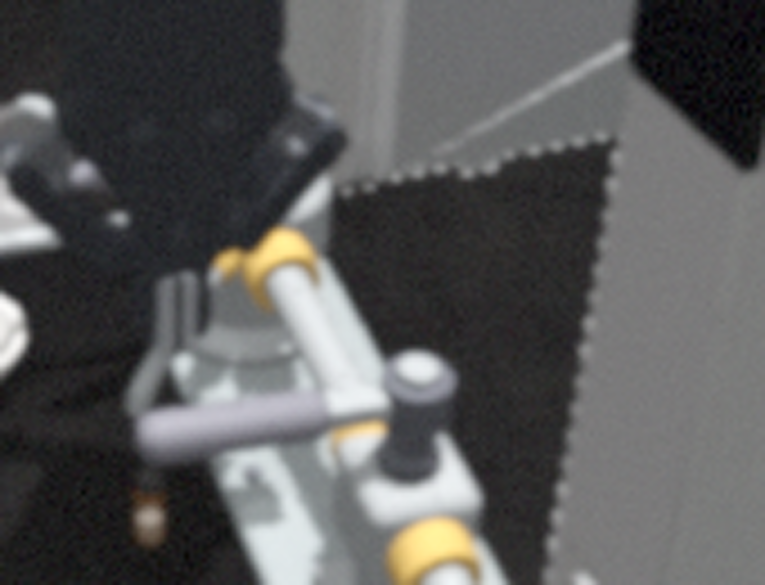

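View pics/wrist6.png

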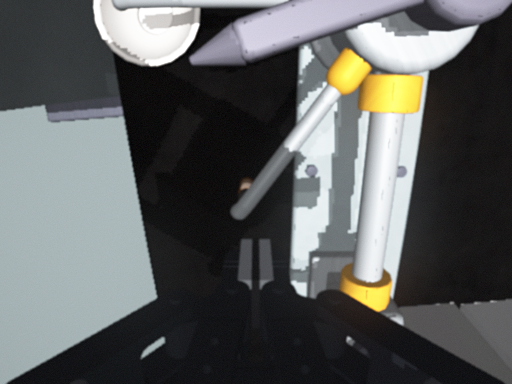

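View pics/top6.png

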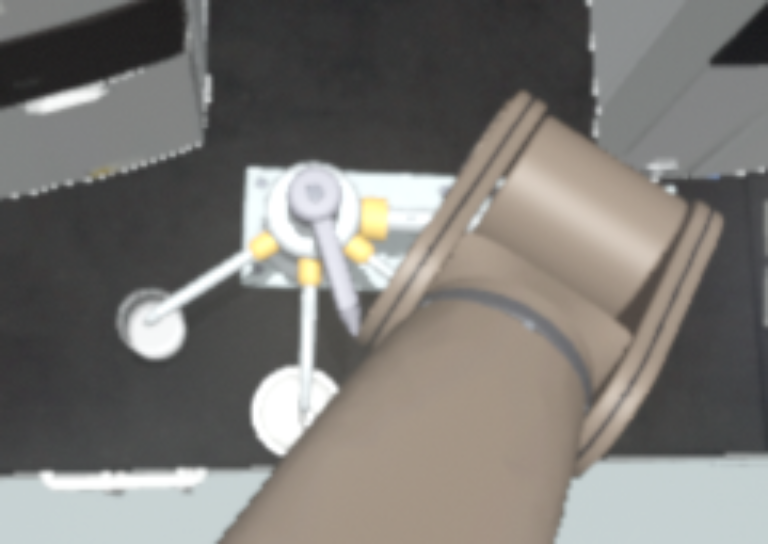

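The shut-off lever stands square (about 1.55 in the side view). The selector tip is at (192,62) in the wrist view, which matches 0.33 rad. Next I approach it from the -y side.

Emit:
apply_moves([
  {"tx":3,"ty":-16,"tz":0,"wx":0,"wy":0,"wz":-0.08},
  {"tx":7,"ty":-32,"tz":0,"wx":0,"wy":0,"wz":-0.16},
  {"tx":10,"ty":-48,"tz":0,"wx":0,"wy":0,"wz":-0.24},
  {"tx":14,"ty":-63,"tz":0,"wx":0,"wy":0,"wz":-0.32},
  {"tx":14,"ty":-63,"tz":0,"wx":0,"wy":0,"wz":-0.32},
])

```text
time: 10.35
eef_pos: [0.4628, -0.1267, 0.2748]
tcp_rot: [0.992, 0.128, 0.0, 0.0]
contact_force: [-0.3, 0.4, -0.5]
opening: -0.002
```

```bash
python3 - <<'E'
from sweep import *
st=readout.get_state(); print(st['time'],st['eef_pos'],alpha(st),st['contact_force'])
rows(st,[se(.33,.07,.025),se(.33,.07,.020)]+[se(t,.07,.018) for t in (.28,.23,.18,.13,.09,.05,.02,0)])
c=imaging.read_camera('wrist'); cv2.imwrite('pics/w7.png',c['img'][:,:,::-1])
E
```

```text
10.35 [ 0.46277465 -0.12673031  0.2747628 ] 0.25719079259262256 [-0.32636877  0.39430193 -0.46301047]
[0.5, -9.9, 0.8] [0.0, -0.0, -0.001]
[0.5, -14.9, 0.8] [0.0, -0.0, -0.001]
[-0.4, -20.4, 0.8] [0.0, -0.0, 0.049]
[-1.0, -24.0, 0.8] [0.0, -0.0, 0.099]
[-1.5, -27.6, 0.8] [0.0, -0.0, 0.149]
[-1.7, -31.2, 0.8] [0.0, -0.0, 0.199]
[-1.8, -34.1, 0.8] [0.0, -0.0, 0.239]
[-1.8, -37.0, 0.8] [0.0, -0.0, 0.279]
[-1.7, -39.1, 0.8] [0.0, -0.0, 0.309]
[-1.6, -40.6, 0.8] [0.0, -0.0, 0.329]
```

View pics/w7.png

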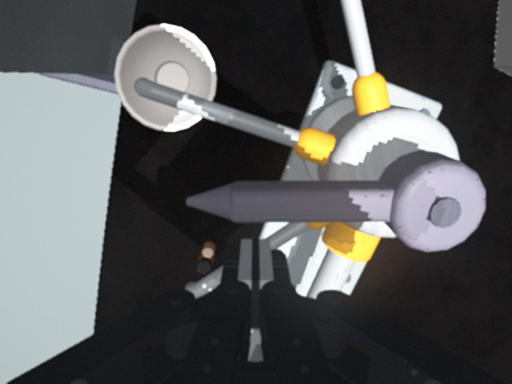

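The finger is clear of the lever and parallel to it. Now I push, stopping short at first at about 0.05 rad.

Emit:
apply_moves([
  {"tx":0.5,"ty":-7,"tz":0,"wx":0,"wy":0,"wz":0},
  {"tx":0.5,"ty":-12,"tz":0,"wx":0,"wy":0,"wz":0},
  {"tx":0.5,"ty":-16,"tz":0,"wx":0,"wy":0,"wz":0},
  {"tx":-0.5,"ty":-20.5,"tz":0,"wx":0,"wy":0,"wz":0.05},
  {"tx":-1,"ty":-24,"tz":0,"wx":0,"wy":0,"wz":0.1},
  {"tx":-1.5,"ty":-27.5,"tz":0,"wx":0,"wy":0,"wz":0.15},
  {"tx":-1.7,"ty":-31,"tz":0,"wx":0,"wy":0,"wz":0.2},
  {"tx":-1.8,"ty":-34,"tz":0,"wx":0,"wy":0,"wz":0.24},
  {"tx":-1.8,"ty":-37,"tz":0,"wx":0,"wy":0,"wz":0.28},
  {"tx":-1.8,"ty":-37,"tz":0,"wx":0,"wy":0,"wz":0.28},
])

```text
time: 11.4
eef_pos: [0.4511, -0.0918, 0.2747]
tcp_rot: [1.0, -0.012, -0.0, 0.0]
contact_force: [-0.2, -0.2, -1.1]
opening: 0.003
```

```bash
python3 - <<'E'
from sweep import *
st=readout.get_state(); print(st['time'],st['eef_pos'],alpha(st),st['contact_force'],se(.05,.07,.018))
rows(st,[se(.02,.07,.018),se(0,.07,.018)])
c=imaging.read_camera('wrist'); cv2.imwrite('pics/w8.png',c['img'][:,:,::-1])
for th in (-.1,0,.05,.1,.15):
      f=th+np.pi-.072; print(th,proj(c,(.522+.097*np.cos(f),-.075+.097*np.sin(f),.12),st))
c=imaging.read_camera('top'); cv2.imwrite('pics/top8.png',cv2.resize(c['img'][90:260,160:400,::-1],None,fx=3.2,fy=3.2))
E
```

```text
11.4 [ 0.4510686  -0.09184162  0.27470892] -0.024110602285145954 [-0.17833877 -0.17657624 -1.11814859] (np.float64(0.4516209712599913), np.float64(-0.09145576839934955), 0.274, -0.02200000000000024)
[0.0, -2.5, 0.7] [0.0, 0.0, 0.028]
[-0.3, -3.9, 0.7] [0.0, 0.0, 0.048]
-0.1 [193.7639002  202.28385846]
0 [192.86353845 224.3322884 ]
0.05 [193.31570558 235.02555258]
0.1 [194.34066664 245.46829227]
0.15 [195.91596437 255.64116761]
```

View pics/w8.png

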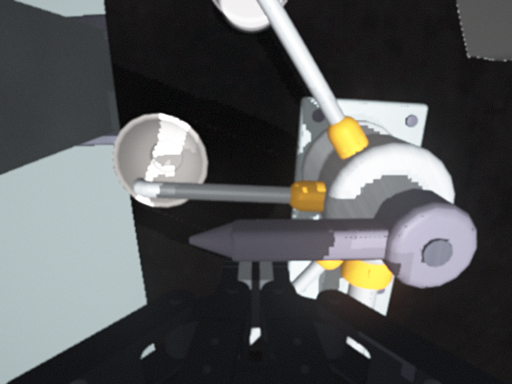

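View pics/top8.png

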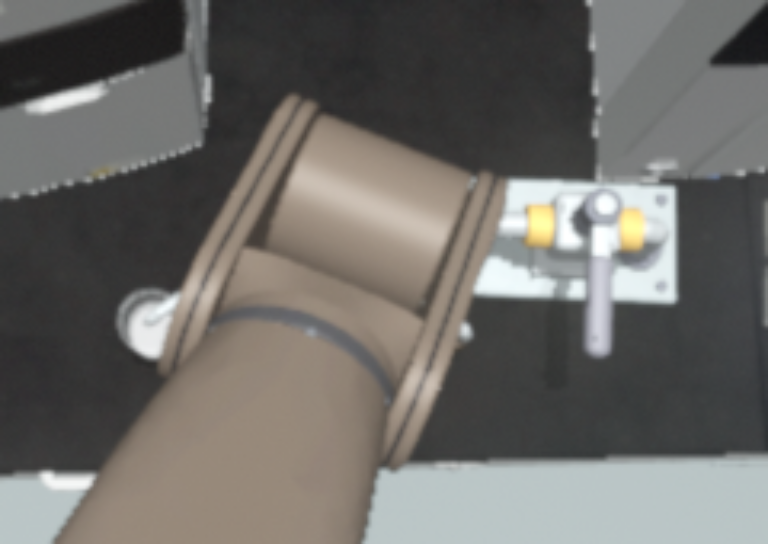

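The selector is at about 0.07 rad (tip (192,240)), and the top view shows the shut-off square across its pipe. The last 5 mm comes next, then backing off and lifting.

Emit:
apply_moves([
  {"tx":0,"ty":-1.8,"tz":0,"wx":0,"wy":0,"wz":0.02},
  {"tx":-0.2,"ty":-3.5,"tz":0,"wx":0,"wy":0,"wz":0.04},
  {"tx":-0.4,"ty":-5,"tz":0,"wx":0,"wy":0,"wz":0.06},
  {"tx":-0.4,"ty":-5,"tz":0,"wx":0,"wy":0,"wz":0.06},
  {"tx":-0.4,"ty":-5,"tz":0,"wx":0,"wy":0,"wz":0.06},
  {"tx":0,"ty":3,"tz":0,"wx":0,"wy":0,"wz":0.06},
  {"tx":0,"ty":15,"tz":0,"wx":0,"wy":0,"wz":0.06},
  {"tx":0,"ty":30,"tz":0,"wx":0,"wy":0,"wz":0.06},
  {"tx":0,"ty":30,"tz":-20,"wx":0,"wy":0,"wz":0.06},
  {"tx":0,"ty":30,"tz":-50,"wx":0,"wy":0,"wz":0.06},
  {"tx":0,"ty":30,"tz":-80,"wx":0,"wy":0,"wz":0.06},
  {"tx":0,"ty":30,"tz":-80,"wx":0,"wy":0,"wz":0.06},
])

```text
time: 12.7
eef_pos: [0.4519, -0.1237, 0.3598]
tcp_rot: [0.999, -0.043, 0.005, 0.002]
contact_force: [0.4, -1.4, -0.2]
opening: 0.002
```

```bash
python3 - <<'E'
from sweep import *
st=readout.get_state(); print(st['time'],st['eef_pos'],alpha(st),st['contact_force'])
c=imaging.read_camera('wrist'); cv2.imwrite('pics/w9.png',c['img'][:,:,::-1])
for th in (-.1,0,.1):
      f=th+np.pi-.072; print(th,proj(c,(.522+.097*np.cos(f),-.075+.097*np.sin(f),.12),st))
print(proj(c,(.522,-.075,.128),st))
print('spm',proj(c,(.3873,-.0652,.072),st))
c=imaging.read_camera('side'); cv2.imwrite('pics/side9.png',cv2.resize(c['img'][90:330,150:410,::-1],None,fx=2.5,fy=2.5))
E
```

```text
12.7 [ 0.45190833 -0.12369469  0.35978531] -0.08512453802797428 [ 0.36080013 -1.3523532  -0.15583803]
-0.1 [202.51133851 107.17311097]
0 [202.64256205 123.00551213]
0.1 [204.3142448  138.40818685]
[361.2877889  122.72541599]
spm [161.93621809 116.01432616]
```

View pics/w9.png

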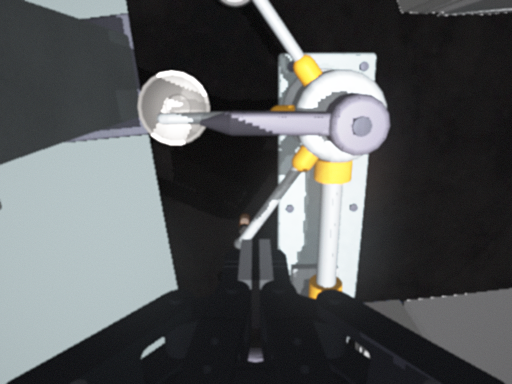

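View pics/side9.png

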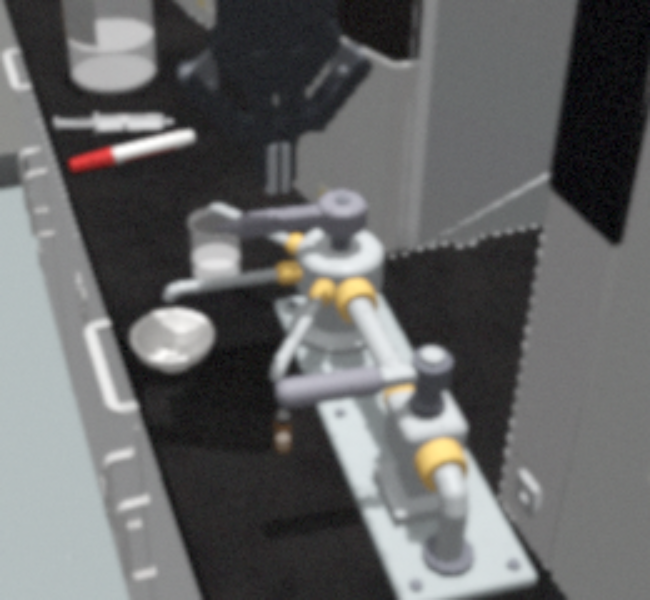

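```bash
python3 - <<'E'
from h import *
print(ctrl.sign_off())
E
```

```text
the job is handed in; nothing more can be done
None
```

I shut the feed first, then turned the selector to the middle spout, which has the dish under it, and handed the job in at about 13 s of the 54 s allowed. No verdict came back.

- **Shut-off lever:** pushed from about 0.14 rad to about 1.55 rad with the closed fingertips. The side and top views show it square across its pipe.
- **Selector lever:** pushed from about 0.33 rad to about 0 rad. In the last wrist picture its tip is within a few pixels of where 0 rad should appear, and in the side view it lies parallel to the middle spout.
- **Forces:** the readings at the end of each move were all about 2.5 N or less.
- **Loose things:** the dish, beaker and vial look unmoved in the last pictures. I compared them by eye and did not re-measure their positions.
- **Robot at hand-in:** the fingertips were clear of both levers and lifted about 60 mm above them.

No check failed or disagreed. The first move call was refused because its rows left out the zero values, and the arm did not move.

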